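# Snap the lid onto the sloped optics tub

## Task

Close the white optics tub that stands in its sloped cradle: pick up the orange lid by its handle, set it squarely on the tub's mouth and press it fully home until both black spring clips have snapped over its edges, then let go and move clear. Leave the other things on the optical table where they are.

Things in the scene. Friction and masses are not known exactly. Their poses are not given: they have to be found in the camera images.
- lid_center (a point): Loose orange lid, 110 g, 55 mm high, lying flat, right way up. Origin at its centre, half-way up; z up out of its top, y along its long side. From below: plug 70 x 100 mm (6 mm high), then 78 x 108 mm (10 mm), flange 96 (x) x 132 (y) x 5 mm whose underside is 11.5 mm below the origin, then a bridge handle. The same after a half turn about z.
- lid_grip (a point): Centre of the lid's handle bar, 20.5 mm above lid_center, same axes. The bar is 70 mm long in y, 14 mm thick in x (grip it across x) and 14 mm high. The flange top is 27 mm below this point; the bar stands on two posts 29 mm either side of its centre, open between.
- tub_mouth (a point): Centre of the white tub's mouth, in the rim's plane. z points out of the mouth and leans 30 degrees from vertical to the tub's -x side (roughly away from the robot); y is level, along the long side. Opening 84 (x) x 114 (y) mm: the lid's plug has 3 mm play all round. Home, the lid's z and y lie along these (y either way round), its flange on the rim, lid_center 11.5 mm out along z.
- tub: The open white tub, 92 (x) x 122 (y) x 50 mm with 4 mm walls, two copper mirrors inside, fixed in a dark sloped cradle bolted to the table. Origin at the centre of its underside, 50 mm below tub_mouth along z, same axes. At each y end a 40 mm wide black spring clip stands 20 mm above the rim.
- clip_left (a joint): Outward travel (m) of the clip at the tub's +y end: 0 closed, as at the start; about 0.003 as the flange passes; nearly 0 again once snapped over it. Its steep inner face is spread by the lid pushed in along -z: first touch about 14 mm before home; both clips together take about 12 to 20 N, more than the lid's weight.
- clip_right (a joint): The same for the clip at the tub's -y end.
- meter: Bystander: grey power meter, a flat loose box 85 x 130 x 38 mm; origin at the centre of its underside. It and the lid may change sides.
- mirror_mount: Bystander: loose black mirror mount on a post, foot 60 mm across, 133 mm high; origin at the centre of its foot.
- screw_jar: Bystander: loose jar 56 mm across, 75 mm high; origin at the centre of its underside.
Not all that is in view belongs to the job. Of the things that look like the part that bears lid_center, the middle-sized one is meant.

How it is judged:
At the end, for the whole second after the job is handed in: The lid is home in the tub: lid_center lies 8.5 to 14 mm out from tub_mouth along its z and within 5 mm of it in x and y, its z axis within 0.05 rad of the mouth's, both clips are back within 2 mm of closed, and meter, mirror mount, jar are within 30 mm of where they started (x of lid_center in the frame of tub_mouth between -0.005 and 0.005 m and y of lid_center in the frame of tub_mouth between -0.005 and 0.005 m and z of lid_center in the frame of tub_mouth between 0.0085 and 0.014 m and angle between the z axis of lid_center and the z axis of tub_mouth, either way round below 0.05 rad and value of joint each of clip_left, clip_right below 0.002 m and distance of each of meter, mirror_mount, screw_jar from where it was at the start of the episode below 0.03 m); the robot touches nothing.
It fails at once if a loose bystander (meter, mirror mount or jar) is moved by more than 30 mm (distance of any of meter, mirror_mount, screw_jar from where it was at the start of the episode above 0.03 m).
It also fails if it takes over 40 s, if anything falls off the work surface, if the arm or the gripper's body presses on something with over 40 N, if the wrist force passes 120 N, or if a joint passes its speed limit or range.

## Robot

A 6-joint arm with a two-finger parallel gripper is mounted at the origin on the work surface. World frame = base frame: x ahead of the robot, y to its left, z up, the work surface at z = 0. Lengths are in m, angles in rad, forces in N, time in s.
With the tool pointing down it reaches from about 0.35 to 0.725 m from the base axis. Payload 4.3 kg.
Tool frame: the origin (TCP) lies midway between the tips of the shut fingers; the grasp point (between the pads) lies 19 mm behind it; x points along the fingers, y is the direction in which the jaws open and shut, and the axes are right-handed (so a half turn about x gives the same grasp; the last joint's range is limited). The gripper opens to 85 mm and grips with 20 to 120 N. Pads are 22 mm wide; open, the fingers measure 114 mm over their backs; the gripper's body (76 mm by 85 mm) begins 54 mm behind the grasp point. The pads swing forward as they close: fully open they stand 13 mm farther back than shut.
Start: joints at [-1.235, 0.377, 0.081, 1.274, 0, 1.46], TCP at [0.248, -0.519, 0.231] pointing down, gripper open.
Joint ranges: [-2.72, 2.72], [-0.84, 1.66], [-1.02, 1.22], [-1.77, 2.12], [-1.37, 1.28], [-3.14, 3.14]. Speed limits (rad/s): [2.57, 2.57, 3.14, 3.14, 3.14, 3.14].

## Interface

Orientations are given as a unit quaternion [w, x, y, z].
In Python, from cell import arm, optics gives the robot as it stands.
- The arm moves only by the tool move_arm, never from a script. Its argument "steps" is a list of rows, each an object with "delta_pos": the shift along the world's x, y, z in mm, a list of three; "spin": the turn about the world's z in degrees. A call has 1 to 20 rows; each row is the pose to reach, as a shift and turn from the pose commanded when the call began; what a row does not reach only later rows make up. A row lasts 1/8 s, in which the tool goes at most 62.5 mm and 10.7 degrees, less where a joint would pass 70% of its speed; a pose out of reach is approached as far as the arm can. A call with a gripper value outside its range is refused whole. "grip" is the opening, from 0 (shut) to 1 (fully open), set as the call begins (left out, the last holds). The fingers move at their own pace and stop on an object; the grip force is fixed at half the most. Time passes only in rows, so rows that repeat a pose let the fingers close. It gives the time, the measured TCP pose, the force and the opening at its end, in the units of the state.
- arm.get_obs(): the state, without advancing time (a new reading comes with each control period).
- optics.get_image(name): name is "scene" or "top"; returns a dict with "pixels" (420x560x3 uint8, blue, green, red), "vfov" (degrees; the focal length in pixels is half the picture's height over the tangent of half this angle, whatever the lens; pixels are square), "cx", "cy" (the principal point, pixels), "world_from_camera" (4x4, takes a point from camera to world coordinates). Camera axes: x right, y up, looking along -z (the intrinsics and any distortion apply to the point x, -y, -z); pixel columns grow to the right and rows downward; lengths in m; the calibration is good to about 2 mm. A picture is of the moment at which its call begins. There is no depth.
- arm.job_done(): hands the job in, once; it reports no verdict.
The state is a dict: "time": time; "joint_positions": joint angles; "qd": joint speeds; "tau": joint torques, N m; "ee_pos": TCP position; "orientation": TCP orientation; "ft_force": force on the tool from outside, world axes, zero at the start; "moment": the same for the moment, N m; "gripper_width": finger opening in m.
Only numpy, scipy, OpenCV 4.12 (cv2) and the standard library are available. Lean on these libraries where they do the work, as an engineer would, in place of code of your own. Each camera call takes 0.05 s, during which the arm holds its last target.

## Working session

There is one attempt and no reset: what is moved stays moved. The work goes in short steps, Python scripts to look and compute and a tool call to move; the robot and the scene stay as the last step left them, time stands still between calls to the robot, and variables do not carry over. Pictures are saved under pics/ and viewed, and the job is handed in when it is done.

Besides the shell and the picture viewer there is one more tool, called by a JSON object that holds its "name" and its "arguments", one argument or row to a line. move_arm: Moves the arm, as the interface text tells. Its arguments: {"type":"object","properties":{"steps":{"type":"array"},"grip":{"type":"number"}},"required":["steps"]}

```bash
ls; mkdir -p pics; python3 - <<'E'
from cell import arm, optics
import cv2,numpy as np
o=arm.get_obs(); print({k:np.round(v,3) for k,v in o.items()})
for n in("scene","top"):
    d=optics.get_image(n); cv2.imwrite(f"pics/{n}0.png",d["pixels"])
    print(n,{k:(np.round(v,4) if k!='pixels' else 0) for k,v in d.items()})
E
```

```text
pics
{'time': np.float64(0.0), 'joint_positions': array([-1.235,  0.378,  0.08 ,  1.274, -0.   ,  1.46 ]), 'qd': array([ 0.002,  0.   , -0.   , -0.   , -0.   ,  0.002]), 'tau': array([-1.0000e-03, -4.6361e+01,  2.6987e+01,  2.1000e-02,  0.0000e+00,
        0.0000e+00]), 'ee_pos': array([ 0.248, -0.518,  0.23 ]), 'orientation': array([-0.156, -0.69 , -0.157,  0.69 ]), 'ft_force': array([ 1.684,  0.763, -0.514]), 'moment': array([-0.01 ,  0.04 ,  0.019]), 'gripper_width': np.float64(0.085)}
scene {'pixels': 0, 'vfov': np.float64(51.1464), 'cx': np.float64(277.9592), 'cy': np.float64(211.7229), 'world_from_camera': array([[-0.3803, -0.5793,  0.721 ,  1.2866],
       [ 0.9248, -0.2447,  0.2912,  0.2711],
       [ 0.0077,  0.7775,  0.6288,  0.7524],
       [ 0.    ,  0.    ,  0.    ,  1.    ]])}
top {'pixels': 0, 'vfov': np.float64(44.0666), 'cx': np.float64(274.2862), 'cy': np.float64(203.4839), 'world_from_camera': array([[-0.0191,  0.9925, -0.121 ,  0.2962],
       [-0.9998, -0.0187,  0.0043, -0.0565],
       [ 0.002 ,  0.1211,  0.9926,  1.6592],
       [ 0.    ,  0.    ,  0.    ,  1.    ]])}
```

View pics/scene0.png

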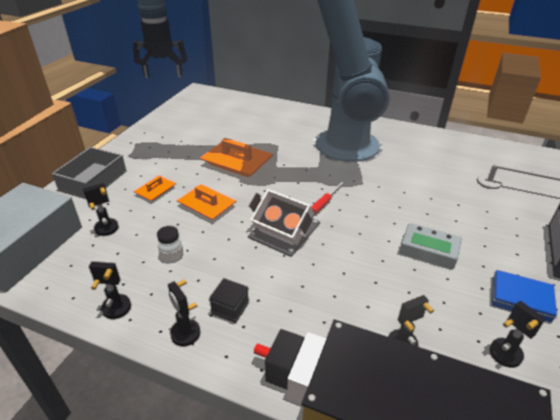

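View pics/top0.png

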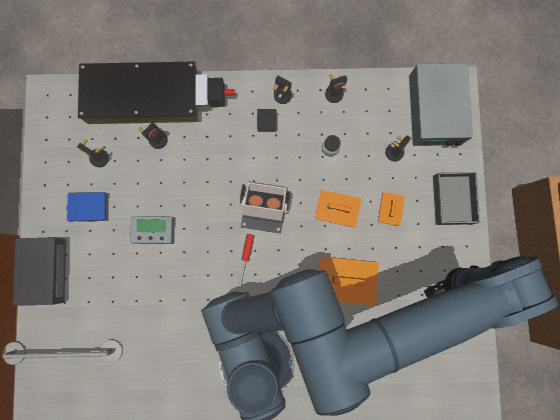

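Lid candidates, with pixels given as scene / top:
- Large lid: (238,156) / (350,280)
- Middle lid: (206,201) / (338,208)
- Small lid: (155,187) / (391,208)

By the description I want the middle one. I'll check it in close crops.

```bash
python3 - <<'E'
import cv2,numpy as np
s=cv2.imread('pics/scene0.png');t=cv2.imread('pics/top0.png')
def c(im,x,y,w,h,f): return cv2.resize(im[y:y+h,x:x+w],None,fx=f,fy=f,interpolation=cv2.INTER_CUBIC)
cv2.imwrite('pics/c_lid.png',np.vstack([c(s,140,160,130,70,6),c(t,300,180,130,50,6)][:2])[:720])
cv2.imwrite('pics/c_lid.png',cv2.resize(cv2.imread('pics/c_lid.png'),None,fx=.82,fy=.82))
a=c(s,240,180,90,75,4.4);b=c(t,230,170,90,75,4.4)
cv2.imwrite('pics/c_tub.png',np.hstack([a,b]))
E
```

```text
(no output)
```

View pics/c_lid.png

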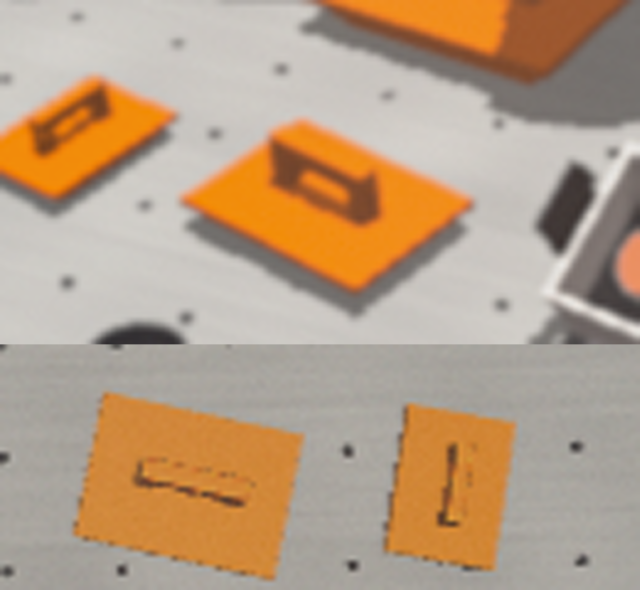

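View pics/c_tub.png

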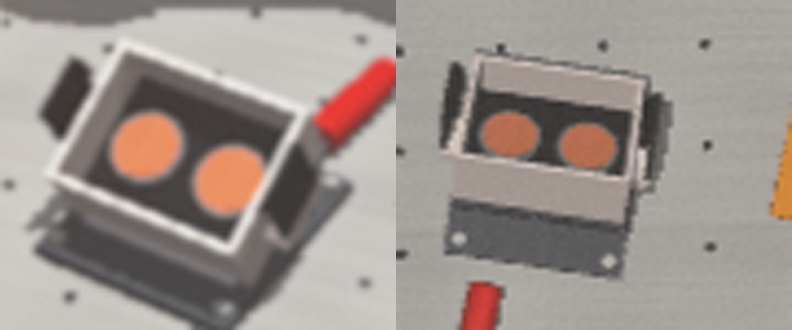

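The crops confirm the choice. The middle lid at top (338,208), scene (206,201), has a flange between those of the large and small lids. The tub's rim is visible in both views, with the high edge towards the robot. Next I'll measure both.

```bash
cat > h.py <<'E'
import cv2,numpy as np
from cell import arm, optics
def cam(n):
    d=optics.get_image(n); f=d["pixels"].shape[0]/2/np.tan(np.radians(d["vfov"])/2)
    return d["pixels"],(f,d["cx"],d["cy"],np.array(d["world_from_camera"]))
def ray(c,p):
    f,cx,cy,T=c; v=T[:3,:3]@np.array([(p[0]-cx)/f,-(p[1]-cy)/f,-1]); return T[:3,3],v/np.linalg.norm(v)
def plane(c,p,z):
    o,v=ray(c,p); return o+v*(z-o[2])/v[2]
def tri(c1,p1,c2,p2):
    o1,v1=ray(c1,p1);o2,v2=ray(c2,p2)
    s=np.linalg.lstsq(np.c_[v1,-v2],o2-o1,rcond=None)[0]
    a,b=o1+s[0]*v1,o2+s[1]*v2
    return (a+b)/2,np.linalg.norm(a-b)
def proj(c,P):
    f,cx,cy,T=c; q=T[:3,:3].T@(np.array(P)-T[:3,3]); return np.array([cx+f*q[0]/-q[2],cy-f*q[1]/-q[2]])
E
python3 - <<'E'
from h import *
np.set_printoptions(precision=4,suppress=True)
cs={}
for n,(x0,y0,x1,y1) in dict(scene=(172,175,240,222),top=(310,182,366,236)).items():
    im,c=cam(n);cs[n]=c
    hsv=cv2.cvtColor(im,cv2.COLOR_BGR2HSV); m=cv2.inRange(hsv,(8,150,60),(20,255,255)); k=np.zeros_like(m);k[y0:y1,x0:x1]=m[y0:y1,x0:x1]
    ct=max(cv2.findContours(k,0,1)[0],key=cv2.contourArea)
    P=np.array([plane(c,p[0],0.021)[:2] for p in ct])
    r=cv2.minAreaRect((P*1000).astype(np.float32)); print(n,r,'long dir:')
    b=cv2.boxPoints(r); e=[b[1]-b[0],b[2]-b[1]]; e=max(e,key=np.linalg.norm); print(np.degrees(np.arctan2(e[1],e[0])))
S=dict(nr=(267.7,189.1),nl=(310,205),fl=(292.7,237.3),fr=(251.4,220.5))
T=dict(fl=(248.6,182),fr=(287.3,187.7),nr=(285.5,212),nl=(241.6,204.1))
Q={}
for k in S:
    Q[k],e=tri(cs['scene'],S[k],cs['top'],T[k]); print(k,Q[k],e)
y=(Q['nl']+Q['fl']-Q['nr']-Q['fr'])/2; x=(Q['nl']+Q['nr']-Q['fl']-Q['fr'])/2
print('len',np.linalg.norm(y),np.linalg.norm(x),'yaw of y',np.degrees(np.arctan2(y[1],y[0])),'tilt',np.degrees(np.arcsin(x[2]/np.linalg.norm(x))),y[2],'ctr',sum(Q.values())/4)
E
```

```text
scene ((479.44219970703125, -268.5552978515625), (134.92698669433594, 96.79475402832031), 76.1534423828125) long dir:
76.15342
top ((476.8161926269531, -264.9823303222656), (130.26171875, 95.20021057128906), 76.54430389404297) long dir:
76.544304
nr [ 0.4594 -0.0945  0.0953] 0.004859516046130695
nl [0.4867 0.0333 0.1023] 0.004650691420409109
fl [0.5611 0.0159 0.0539] 0.000498232690172977
fr [ 0.5405 -0.1033  0.051 ] 0.004085506964753983
len 0.12593022141725405 0.09150405972959497 yaw of y 79.01768363273787 tilt 30.427440053592107 0.005008955859666209 ctr [ 0.5119 -0.0371  0.0756]
```

```bash
cat > ov.py <<'E'
from h import *
def rim(ctr,yaw,hx=46,hy=61,tilt=30):
    # yaw: direction of long side (deg), x toward robot and up
    a=np.radians(yaw); y=np.array([np.cos(a),np.sin(a),0]); h=np.array([-np.sin(a),np.cos(a),0]); t=np.radians(tilt)
    if h[0]>0:h=-h
    x=h*np.cos(t)+np.array([0,0,np.sin(t)])
    return [ctr+sx*hx/1000*x+sy*hy/1000*y for sx,sy in((1,1),(1,-1),(-1,-1),(-1,1))]
def crop(im,x,y,w,h,f,polys):
    k=cv2.resize(im[y:y+h,x:x+w],None,fx=f,fy=f,interpolation=cv2.INTER_CUBIC)
    for p,col in polys:
        cv2.polylines(k,[np.int32((np.array(p)+.5-[x,y])*f)],True,col,1)
    return k
E
python3 - <<'E'
from ov import *
C=np.array([.5119,-.0371,.0756])
o=[]
for n,(x,y,w,h) in dict(scene=(240,180,80,80),top=(230,170,80,80)).items():
    im,c=cam(n); o.append(crop(im,x,y,w,h,5,[([proj(c,p) for p in rim(C,yw)],col) for yw,col in ((79,(0,255,0)),)]))
cv2.imwrite('pics/ov1.png',np.hstack(o))
E
```

```text
(no output)
```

View pics/ov1.png

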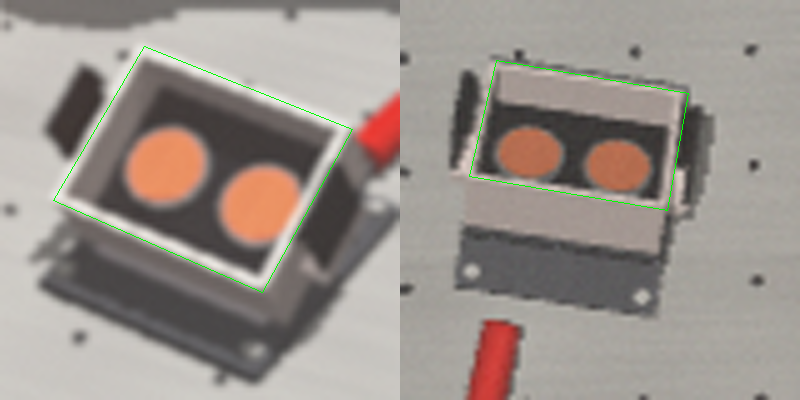

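```bash
python3 - <<'E'
from h import *
from scipy.spatial.transform import Rotation as R
o=arm.get_obs();q=o['orientation'];r=R.from_quat([q[1],q[2],q[3],q[0]]).as_matrix()
print(r.round(3)); yw=np.degrees(np.arctan2(r[1,1],r[0,1]));print('jaw yaw',yw)
for t in(76.4,79): print(t,(t-yw+90)%180-90)
print((np.array([.478,-.267,.12])-o['ee_pos'])*1000)
im,c=cam('top')
for n,p in dict(meter=(152,230),jar=(332,145),mount=(395,152)).items(): print(n,plane(c,p,.04))
E
```

```text
[[-0.     0.431 -0.902]
 [ 0.001 -0.902 -0.431]
 [-1.    -0.001 -0.   ]]
jaw yaw -64.45829972452017
76.4 -39.14170027547982
79 -36.541700275479826
[ 230.13512454  251.62600505 -110.97838736]
meter [0.41741992 0.3198814  0.04      ]
jar [ 0.67795289 -0.25106556  0.04      ]
mount [ 0.65146171 -0.4509045   0.04      ]
```

{"name": "move_arm", "arguments": {
  "steps": [
    {"delta_pos": [60, 63, 0], "spin": -10},
    {"delta_pos": [115, 126, 0], "spin": -20},
    {"delta_pos": [172, 189, -20], "spin": -30},
    {"delta_pos": [230, 251, -60], "spin": -39},
    {"delta_pos": [230, 251, -110], "spin": -39},
    {"delta_pos": [230, 251, -110], "spin": -39},
    {"delta_pos": [230, 251, -110], "spin": -39},
    {"delta_pos": [230, 251, -110], "spin": -39},
    {"delta_pos": [230, 251, -110], "spin": -39}
  ],
  "grip": 1
}}

```text
time: 1.48
ee_pos: [0.4782, -0.2695, 0.1227]
orientation: [-0.083, 0.703, -0.084, -0.701]
ft_force: [-0.7, -0.7, -0.5]
gripper_width: 0.0855
```

```bash
python3 - <<'E'
from ov import *
o=arm.get_obs();P=o['ee_pos'];print(o['time'],P,o['ft_force'],o['orientation'],o['joint_positions'])
k=[]
for n,(x,y,w,h) in dict(scene=(170,140,90,90),top=(300,160,90,90)).items():
    im,c=cam(n); print(n,proj(c,P)); k.append(crop(im,x,y,w,h,4.4,[([proj(c,P),proj(c,P)+[1,0]],(0,255,0))]))
cv2.imwrite('pics/g1.png',np.hstack(k))
E
```

```text
1.475 [ 0.47821972 -0.26953051  0.12271736] [-0.6689261  -0.70807415 -0.52244481] [-0.0828293   0.70288711 -0.08404307 -0.7014455 ] [-6.28517012e-01  3.78476086e-01 -2.05543200e-01  9.84159647e-01
 -5.02178370e-04  2.74961945e+00]
scene [201.73408283 168.871066  ]
top [343.48066486 203.95668797]
```

View pics/g1.png

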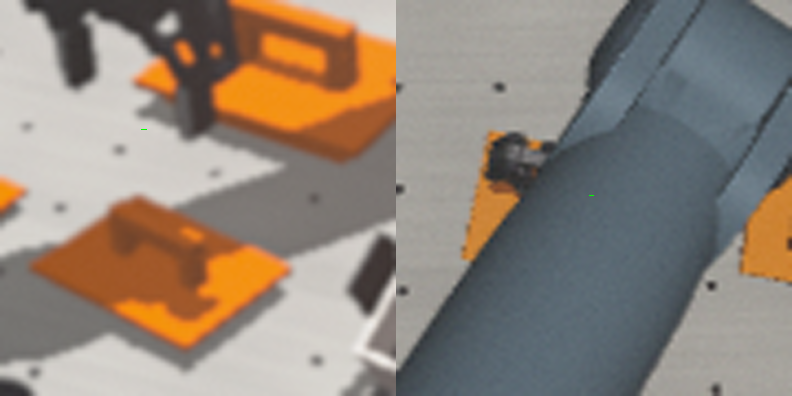

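The j6 angle would pass its limit at the tub, so I'll make the half turn now, away from the lid.

{"name": "move_arm", "arguments": {
  "steps": [
    {"delta_pos": [0, 2, 0], "spin": 10},
    {"delta_pos": [0, 2, 0], "spin": 20},
    {"delta_pos": [0, 2, 0], "spin": 30},
    {"delta_pos": [0, 2, 0], "spin": 40},
    {"delta_pos": [0, 2, 0], "spin": 50},
    {"delta_pos": [0, 2, 0], "spin": 60},
    {"delta_pos": [0, 2, 0], "spin": 70},
    {"delta_pos": [0, 2, 0], "spin": 80},
    {"delta_pos": [0, 2, 0], "spin": 90},
    {"delta_pos": [0, 2, 0], "spin": 100},
    {"delta_pos": [0, 2, 0], "spin": 110},
    {"delta_pos": [0, 2, 0], "spin": 120},
    {"delta_pos": [0, 2, 0], "spin": 130},
    {"delta_pos": [0, 2, 0], "spin": 140},
    {"delta_pos": [0, 2, 0], "spin": 150},
    {"delta_pos": [0, 2, 0], "spin": 160},
    {"delta_pos": [0, 2, 0], "spin": 170},
    {"delta_pos": [0, 2, 0], "spin": 180},
    {"delta_pos": [0, 2, 0], "spin": 180}
  ]
}}

```text
time: 3.95
ee_pos: [0.4779, -0.2669, 0.1221]
orientation: [0.703, 0.084, 0.702, -0.084]
ft_force: [-1.1, 0.0, 0.4]
gripper_width: 0.0854
```

```bash
python3 - <<'E'
from ov import *
o=arm.get_obs();P=o['ee_pos'];print(o['time'],P,o['orientation'],o['joint_positions'],o['ft_force'])
im,c=cam('scene'); a=np.radians(76.4);u=np.array([np.cos(a),np.sin(a),0])
B=P+[0,0,.013]
L=np.array([.478,-.267,.048]); 
k=crop(im,170,130,90,90,6.5,[([proj(c,B+s*.0425*u) for s in(-1,1)],(0,255,0)),([proj(c,L+s*.035*u) for s in(-1,1)],(255,0,0))])
cv2.imwrite('pics/g2.png',k)
E
```

```text
3.95 [ 0.47790317 -0.26689758  0.12210677] [ 0.70252091  0.08386322  0.70165481 -0.08433183] [-6.25236537e-01  3.77015954e-01 -2.09440912e-01  9.82946890e-01
  1.40196674e-05 -3.86808395e-01] [-1.14905404  0.01905126  0.3815103 ]
```

View pics/g2.png

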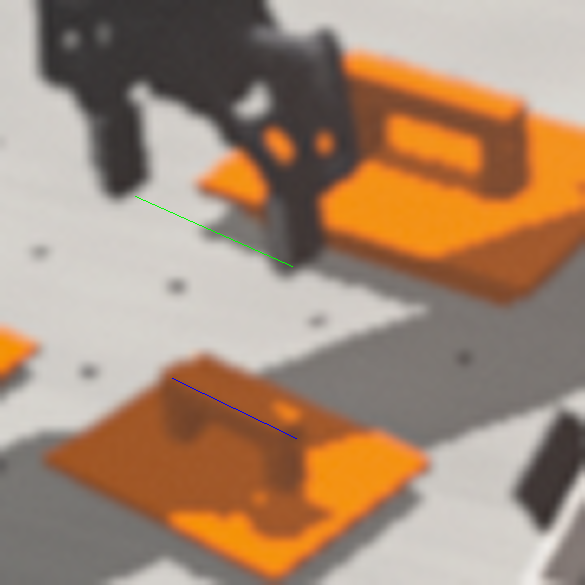

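The tool and the lid line up in the scene view: tips at about crop (209,229), bar at (235,408), bar axis parallel to the jaws. Going down.

{"name": "move_arm", "arguments": {
  "steps": [
    {"delta_pos": [0, -1, -45], "spin": 0},
    {"delta_pos": [0, -1, -75], "spin": 0},
    {"delta_pos": [0, -1, -90], "spin": 0},
    {"delta_pos": [0, -1, -99], "spin": 0},
    {"delta_pos": [0, -1, -99], "spin": 0},
    {"delta_pos": [0, -1, -99], "spin": 0}
  ]
}}

```text
time: 4.75
ee_pos: [0.4788, -0.2674, 0.0234]
orientation: [0.703, 0.083, 0.702, -0.083]
ft_force: [-0.1, 0.4, -0.2]
gripper_width: 0.0855
```

```bash
python3 - <<'E'
from ov import *
im,c=cam('scene'); cv2.imwrite('pics/g3.png',crop(im,170,150,80,80,7,[]))
print(arm.get_obs()['ft_force'])
E
```

```text
[ 0.02652655 -0.36153981  0.60200529]
```

View pics/g3.png

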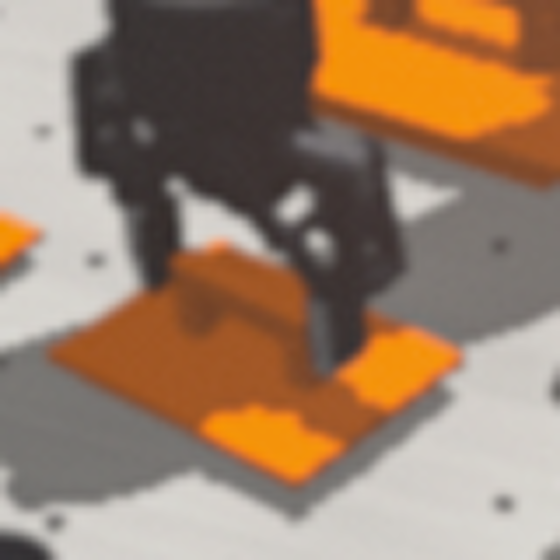

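The fingers straddle the bar's ends and touch nothing. Closing.

{"name": "move_arm", "arguments": {
  "steps": [
    {"delta_pos": [0, 0, 0], "spin": 0},
    {"delta_pos": [0, 0, 0], "spin": 0},
    {"delta_pos": [0, 0, 0], "spin": 0},
    {"delta_pos": [0, 0, 0], "spin": 0},
    {"delta_pos": [0, 0, 0], "spin": 0},
    {"delta_pos": [0, 0, 0], "spin": 0}
  ],
  "grip": 0
}}

```text
time: 5.55
ee_pos: [0.4788, -0.2674, 0.0235]
orientation: [0.703, 0.083, 0.702, -0.083]
ft_force: [-0.1, -0.1, 5.1]
gripper_width: 0.069
```

{"name": "move_arm", "arguments": {
  "steps": [
    {"delta_pos": [0, 0, 20], "spin": 0},
    {"delta_pos": [0, 0, 50], "spin": 0},
    {"delta_pos": [0, 0, 90], "spin": 0},
    {"delta_pos": [0, 0, 120], "spin": 0},
    {"delta_pos": [0, 0, 120], "spin": 0},
    {"delta_pos": [0, 0, 120], "spin": 0}
  ]
}}

```text
time: 6.3
ee_pos: [0.4773, -0.2664, 0.1412]
orientation: [0.702, 0.083, 0.703, -0.083]
ft_force: [-0.6, -0.3, -0.8]
gripper_width: 0.0688
```

```bash
python3 - <<'E'
from ov import *
k=[]
for n,(x,y,w,h) in dict(scene=(170,100,90,90),top=(300,160,90,90)).items():
    im,c=cam(n); k.append(crop(im,x,y,w,h,4.4,[]))
cv2.imwrite('pics/g4.png',np.hstack(k))
print(arm.get_obs()['ft_force'])
E
```

```text
[-0.285783   -0.33353943 -0.9979525 ]
```

View pics/g4.png

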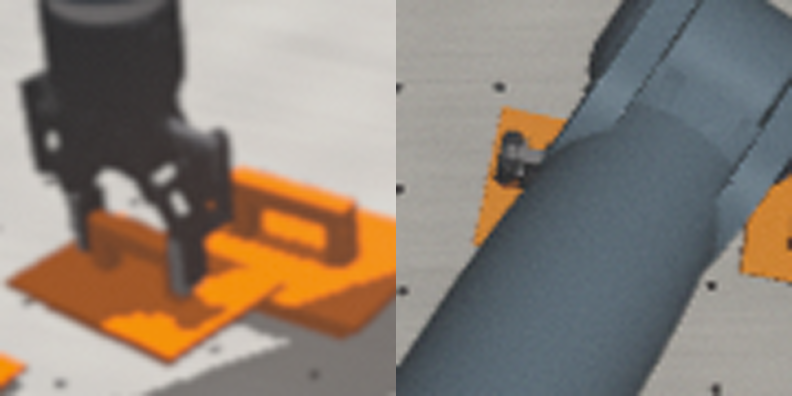

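The lid is held by its bar ends (opening 69 mm), so it can pivot about its long axis. I'll carry it to hover over the tub.

{"name": "move_arm", "arguments": {
  "steps": [
    {"delta_pos": [8, 45, 15], "spin": 1},
    {"delta_pos": [16, 95, 15], "spin": 2},
    {"delta_pos": [25, 145, 15], "spin": 2.5},
    {"delta_pos": [33, 190, 15], "spin": 2.5},
    {"delta_pos": [38, 220, 15], "spin": 2.5},
    {"delta_pos": [38, 228, 15], "spin": 2.5},
    {"delta_pos": [38, 228, 15], "spin": 2.5},
    {"delta_pos": [38, 228, 15], "spin": 2.5}
  ]
}}

```text
time: 7.4
ee_pos: [0.5157, -0.0399, 0.157]
orientation: [0.704, 0.068, 0.704, -0.068]
ft_force: [0.2, 0.3, -0.7]
gripper_width: 0.0689
```

```bash
python3 - <<'E'
from ov import *
from scipy.spatial.transform import Rotation as R
np.set_printoptions(precision=4,suppress=True)
o=arm.get_obs();P=o['ee_pos'];q=o['orientation'];r=R.from_quat([q[1],q[2],q[3],q[0]]).as_matrix()
yw=np.degrees(np.arctan2(r[1,1],r[0,1]));print(o['time'],P,yw,o['ft_force'])
a=np.radians(yw);y=np.array([np.cos(a),np.sin(a),0]);x=np.array([-np.sin(a),np.cos(a),0])
F=P+[0,0,.0245-.027]
rect=[F+sx*.048*x+sy*.066*y for sx,sy in((1,1),(1,-1),(-1,-1),(-1,1))]
k=[]
for n,(X,Y,w,h) in dict(scene=(230,120,110,120),top=(210,150,110,120)).items():
    im,c=cam(n); k.append(crop(im,X,Y,w,h,3.6,[([proj(c,p) for p in rect],(0,255,0))]))
    if n=='scene':
        cv2.imwrite('pics/h1b.png',crop(im,235,130,95,75,8,[([proj(c,p) for p in rect],(0,255,0))]))
cv2.imwrite('pics/h1.png',np.hstack(k))
E
```

```text
7.4 [ 0.5157 -0.0399  0.157 ] 78.96181075327604 [ 0.2225  0.2647 -0.7212]
```

View pics/h1.png

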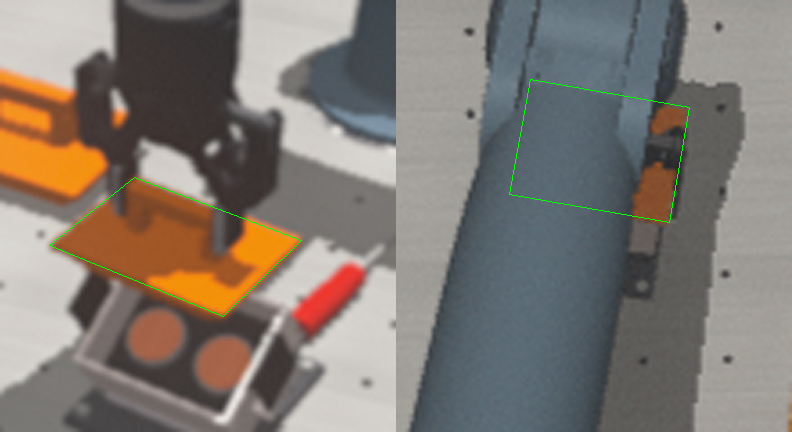

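View pics/h1b.png

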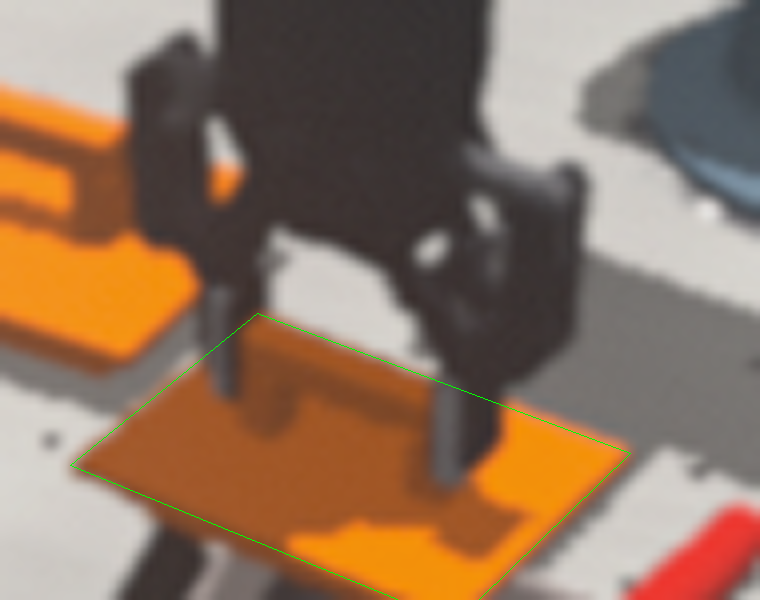

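```bash
python3 - <<'E'
from ov import *
np.set_printoptions(precision=4,suppress=True)
c1=cam('scene')[1]; i2,c2=cam('top')
S=dict(nr=(267.7,189.1),nl=(310,205),fl=(292.7,237.3),fr=(251.4,220.5))
T=dict(fl=(248.6,182),fr=(287.3,187.7),nr=(285.5,212),nl=(241.6,204.1))
for sh in ((0,0),(.0026,-.0036),(0,-.0036),(.0013,-.0018)):
    W=c2[3].copy();W[:2,3]+=sh; c=c2[:3]+(W,)
    Q={};E=[]
    for k in S: Q[k],e=tri(c1,S[k],c,T[k]);E.append(e)
    y=(Q['nl']+Q['fl']-Q['nr']-Q['fr'])/2; x=(Q['nl']+Q['nr']-Q['fl']-Q['fr'])/2
    print(sh,np.array(E),'len',np.linalg.norm(y),np.linalg.norm(x),np.degrees(np.arctan2(y[1],y[0])),np.degrees(np.arcsin(x[2]/np.linalg.norm(x))),sum(Q.values())/4)
E
```

```text
(0, 0) [0.0049 0.0047 0.0005 0.0041] len 0.12593022141725405 0.09150405972959497 79.01768363273787 30.427440053592107 [ 0.5119 -0.0371  0.0756]
(0.0026, -0.0036) [0.0091 0.0004 0.0047 0.0084] len 0.12589889013186537 0.09137523994338498 78.95506898945462 30.424622953050893 [ 0.5137 -0.0387  0.0766]
(0, -0.0036) [0.0082 0.0012 0.0039 0.0074] len 0.12609350528998595 0.09158349963138532 78.98154654490673 30.4838755475294 [ 0.5115 -0.0391  0.0748]
(0.0013, -0.0018) [0.007  0.0025 0.0026 0.0062] len 0.12591453001894265 0.09143964935081188 78.9863806248972 30.426032664064603 [ 0.5128 -0.0379  0.0761]
```

{"name": "move_arm", "arguments": {
  "steps": [
    {"delta_pos": [2.5, 0.5, -10], "spin": 0},
    {"delta_pos": [2.5, 0.5, -25], "spin": 0},
    {"delta_pos": [2.5, 0.5, -35], "spin": 0},
    {"delta_pos": [2.5, 0.5, -42], "spin": 0},
    {"delta_pos": [2.5, 0.5, -42], "spin": 0},
    {"delta_pos": [2.5, 0.5, -42], "spin": 0}
  ]
}}

```text
time: 8.35
ee_pos: [0.5185, -0.0383, 0.1155]
orientation: [0.704, 0.068, 0.704, -0.067]
ft_force: [0.3, 0.1, -0.8]
gripper_width: 0.0686
```

```bash
cat > look.py <<'E'
from ov import *
import sys
o=arm.get_obs();P=o['ee_pos'];print(o['time'],P.round(4),o['ft_force'].round(1),o['moment'].round(2),o['gripper_width'].round(4))
im,c=cam('scene'); cv2.imwrite(sys.argv[1],crop(im,235,150,95,95,6.2,[([proj(c,p) for p in rim(np.array([.5125,-.038,.076]),79)],(0,255,0))]))
E
python3 look.py pics/d1.png
```

```text
Traceback (most recent call last):
  File "look.py", line 3, in <module>
    o=arm.get_obs();P=o['ee_pos'];print(o['time'],P.round(4),o['ft_force'].round(1),o['moment'].round(2),o['gripper_width'].round(4))
                                                                                                         ^^^^^^^^^^^^^^^^^^^^^^^^
AttributeError: 'float' object has no attribute 'round'
```

```bash
sed -i "s/o\['gripper_width'\].round(4)/round(o['gripper_width'],4)/" look.py; python3 look.py pics/d1.png
```

```text
8.35 [ 0.5185 -0.0383  0.1155] [ 0.3  0.1 -0.8] [-0.01 -0.02 -0.02] 0.0686
```

View pics/d1.png

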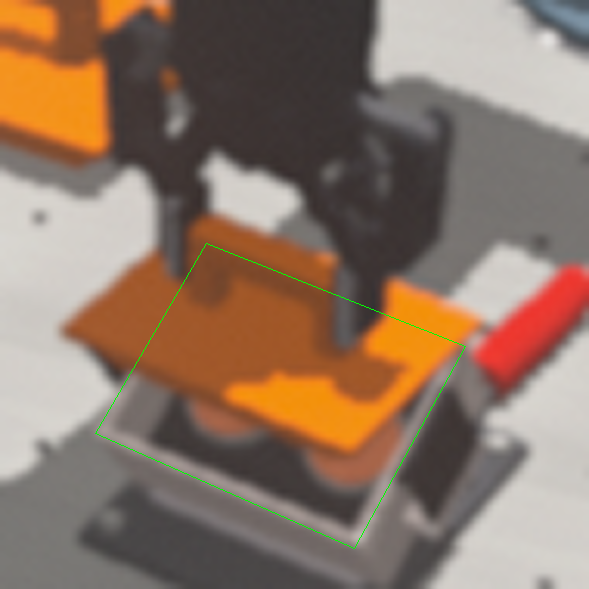

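{"name": "move_arm", "arguments": {
  "steps": [
    {"delta_pos": [0, 0, -3], "spin": 0},
    {"delta_pos": [0, 0, -6], "spin": 0},
    {"delta_pos": [0, 0, -9], "spin": 0},
    {"delta_pos": [1.5, -0.3, -12], "spin": 0},
    {"delta_pos": [1.5, -0.3, -12], "spin": 0}
  ]
}}

```text
time: 9.02
ee_pos: [0.5205, -0.0387, 0.1046]
orientation: [0.704, 0.068, 0.703, -0.068]
ft_force: [-2.0, 0.8, 8.2]
gripper_width: 0.0684
```

```bash
python3 look.py pics/d2.png
```

```text
9.025 [ 0.5205 -0.0387  0.1046] [-2.   0.8  8.2] [ 0.16  0.91 -0.09] 0.0684
```

View pics/d2.png

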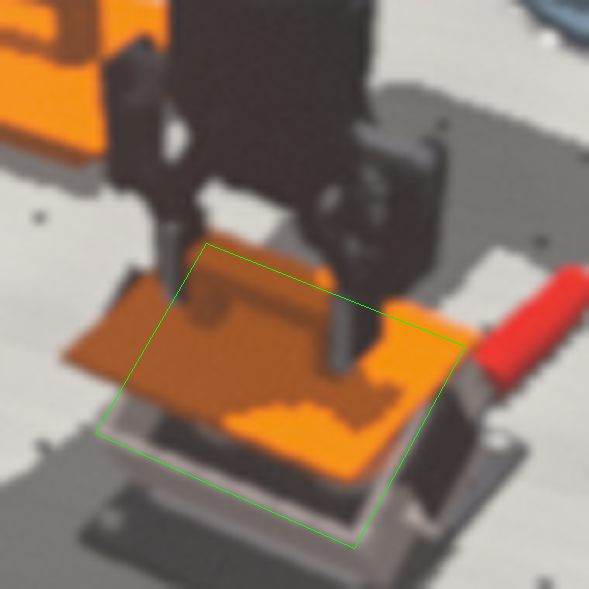

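Contact on the near rim at 8 N, and the plug's near side is inside the mouth. I'll carry on along the hinge arc.

{"name": "move_arm", "arguments": {
  "steps": [
    {"delta_pos": [1, -0.2, -2], "spin": 0},
    {"delta_pos": [2.2, -0.4, -3.5], "spin": 0},
    {"delta_pos": [3.2, -0.6, -5.5], "spin": 0},
    {"delta_pos": [4.2, -0.8, -7.5], "spin": 0},
    {"delta_pos": [5.2, -1, -10], "spin": 0},
    {"delta_pos": [5.2, -1, -10], "spin": 0}
  ]
}}

```text
time: 9.82
ee_pos: [0.5271, -0.04, 0.0957]
orientation: [0.705, 0.067, 0.702, -0.068]
ft_force: [-0.3, 1.2, 12.6]
gripper_width: 0.069
```

```bash
python3 look.py pics/d3.png
```

```text
9.825 [ 0.5271 -0.04    0.0957] [-0.3  1.2 12.6] [0.06 0.83 0.02] 0.069
```

View pics/d3.png

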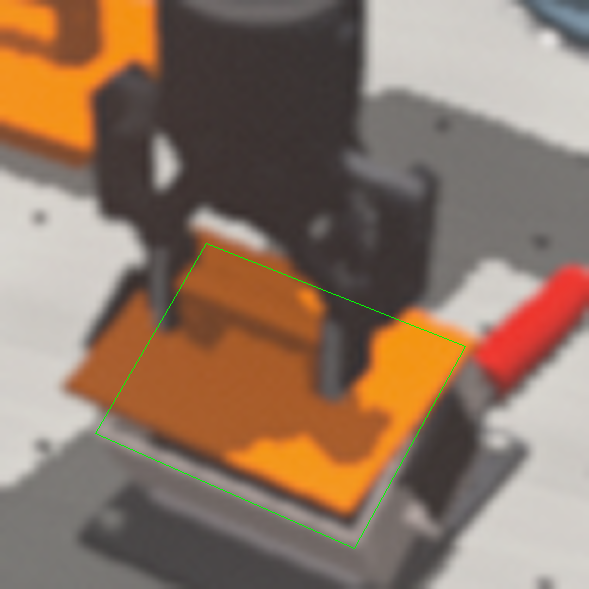

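{"name": "move_arm", "arguments": {
  "steps": [
    {"delta_pos": [0.5, 0, -3], "spin": 0},
    {"delta_pos": [0.7, 0, -6], "spin": 0},
    {"delta_pos": [1, 0, -9], "spin": 0},
    {"delta_pos": [1, 0, -9], "spin": 0}
  ]
}}

```text
time: 10.38
ee_pos: [0.5305, -0.0405, 0.0873]
orientation: [0.707, 0.067, 0.701, -0.068]
ft_force: [3.9, 0.9, 9.3]
gripper_width: 0.069
```

```bash
python3 look.py pics/d4.png
```

```text
10.375 [ 0.5305 -0.0405  0.0873] [3.9 0.9 9.3] [-0.27  0.06 -0.05] 0.069
```

View pics/d4.png

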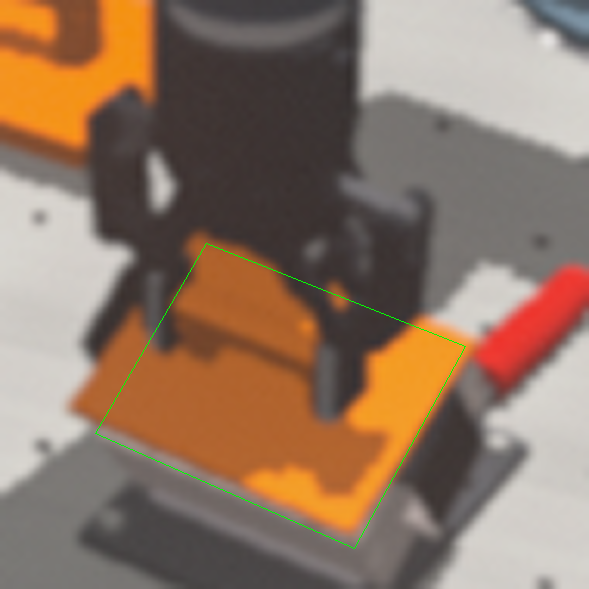

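{"name": "move_arm", "arguments": {
  "steps": [
    {"delta_pos": [-0.5, 0, -3], "spin": 0},
    {"delta_pos": [-1.2, 0.2, -6], "spin": 0},
    {"delta_pos": [-2.5, 0.5, -9], "spin": 0},
    {"delta_pos": [-2.5, 0.5, -9], "spin": 0}
  ]
}}

```text
time: 10.92
ee_pos: [0.532, -0.0407, 0.08]
orientation: [0.71, 0.067, 0.698, -0.068]
ft_force: [9.4, -0.6, 11.0]
gripper_width: 0.0693
```

```bash
python3 look.py pics/d5.png
```

```text
10.925 [ 0.532  -0.0407  0.08  ] [ 9.4 -0.6 11. ] [-0.33 -0.91  0.18] 0.0693
```

View pics/d5.png

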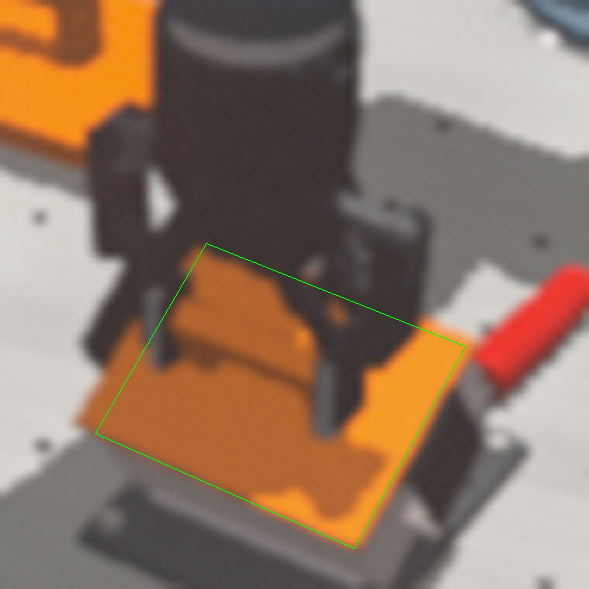

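{"name": "move_arm", "arguments": {
  "steps": [
    {"delta_pos": [1, 0, -2], "spin": 0},
    {"delta_pos": [1, 0, -4], "spin": 0},
    {"delta_pos": [1, 0, -4], "spin": 0}
  ]
}}

```text
time: 11.35
ee_pos: [0.5321, -0.0406, 0.0768]
orientation: [0.709, 0.067, 0.698, -0.068]
ft_force: [3.3, -0.8, 20.9]
gripper_width: 0.0685
```

```bash
python3 look.py pics/d6.png
```

```text
11.35 [ 0.5321 -0.0406  0.0768] [ 3.3 -0.8 20.9] [-0.18 -0.06  0.17] 0.0685
```

View pics/d6.png

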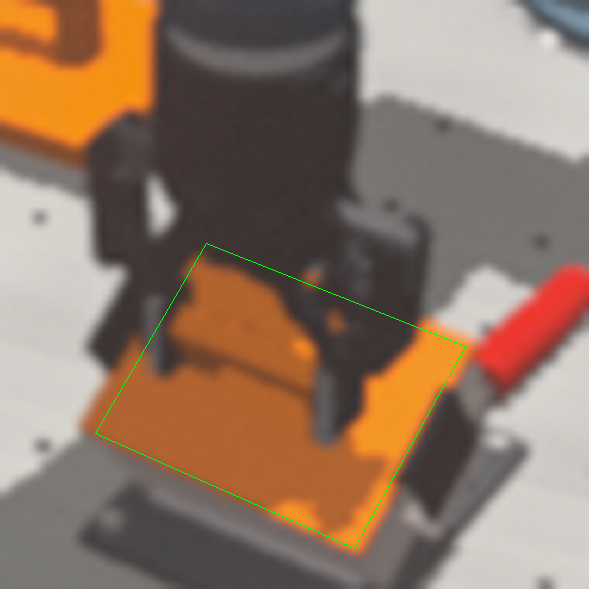

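{"name": "move_arm", "arguments": {
  "steps": [
    {"delta_pos": [-1, 0, -2], "spin": 0},
    {"delta_pos": [-1.5, 0, -4], "spin": 0},
    {"delta_pos": [-1.5, 0, -4], "spin": 0}
  ]
}}

```text
time: 11.78
ee_pos: [0.5337, -0.0411, 0.0759]
orientation: [0.712, 0.066, 0.696, -0.068]
ft_force: [2.9, 1.6, 34.6]
gripper_width: 0.0691
```

```bash
python3 look.py pics/d7.png
```

```text
11.775 [ 0.5337 -0.0411  0.0759] [ 2.9  1.6 34.6] [-0.25  0.14  0.38] 0.0691
```

View pics/d7.png

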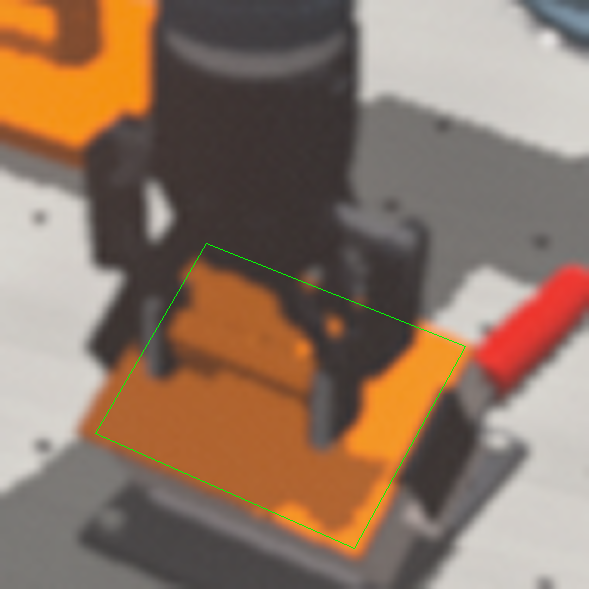

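The force rose to 35 N with almost no travel, so the lid looks home. I'll unload, let go and inspect.

{"name": "move_arm", "arguments": {
  "steps": [
    {"delta_pos": [2, 0, 4], "spin": 0},
    {"delta_pos": [4, 0, 7], "spin": 0},
    {"delta_pos": [4, 0, 7], "spin": 0}
  ]
}}

```text
time: 12.2
ee_pos: [0.5317, -0.0402, 0.077]
orientation: [0.707, 0.067, 0.701, -0.068]
ft_force: [4.5, 0.5, 10.1]
gripper_width: 0.0686
```

{"name": "move_arm", "arguments": {
  "steps": [
    {"delta_pos": [0, 0, 0], "spin": 0},
    {"delta_pos": [0, 0, 0], "spin": 0},
    {"delta_pos": [0, 0, 0], "spin": 0},
    {"delta_pos": [0, 0, 20], "spin": 0},
    {"delta_pos": [0, 0, 60], "spin": 0},
    {"delta_pos": [0, 0, 120], "spin": 0},
    {"delta_pos": [0, 0, 120], "spin": 0},
    {"delta_pos": [0, 0, 120], "spin": 0}
  ],
  "grip": 1
}}

```text
time: 13.2
ee_pos: [0.5269, -0.0391, 0.1939]
orientation: [0.704, 0.068, 0.704, -0.067]
ft_force: [-0.5, -0.5, -0.2]
gripper_width: 0.0853
```

```bash
python3 look.py pics/e1.png
```

```text
13.2 [ 0.5269 -0.0391  0.1939] [-0.5 -0.5 -0.2] [0.07 0.05 0.01] 0.0853
```

View pics/e1.png

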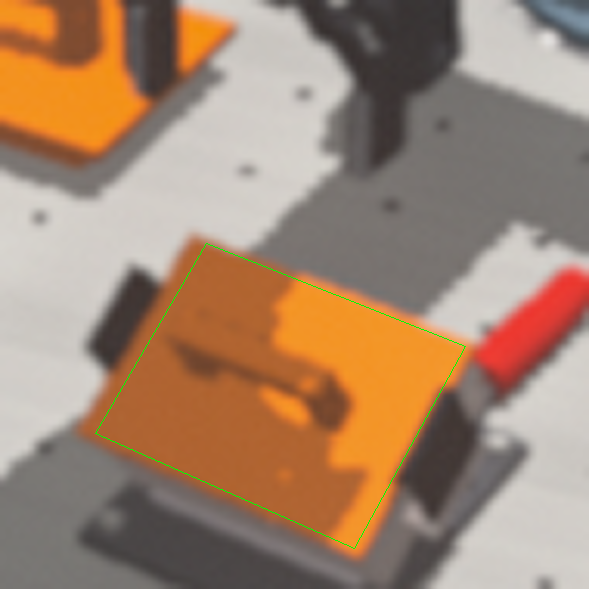

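{"name": "move_arm", "arguments": {
  "steps": [
    {"delta_pos": [-10, -60, 20], "spin": 0},
    {"delta_pos": [-20, -120, 20], "spin": 0},
    {"delta_pos": [-40, -180, 20], "spin": 0},
    {"delta_pos": [-70, -240, 20], "spin": 0},
    {"delta_pos": [-100, -290, 20], "spin": 0},
    {"delta_pos": [-100, -290, 20], "spin": 0},
    {"delta_pos": [-100, -290, 20], "spin": 0}
  ]
}}

```text
time: 14.12
ee_pos: [0.4264, -0.3282, 0.2128]
orientation: [0.703, 0.069, 0.705, -0.067]
ft_force: [-0.0, 1.1, 1.1]
gripper_width: 0.0855
```

```bash
python3 - <<'E'
from ov import *
C=np.array([.5125,-.038,.076]); a=np.radians(79);h=np.array([-np.sin(a),np.cos(a),0]);z=-h*.5+np.array([0,0,.866])
k=[]
print(arm.get_obs()['time'],arm.get_obs()['ee_pos'])
for n,(X,Y,w,hh) in dict(scene=(238,178,80,80),top=(225,165,80,80)).items():
    im,c=cam(n); p=[([proj(c,q) for q in rim(C+.005*z,79,48,66)],(0,255,0))]
    k.append(np.vstack([crop(im,X,Y,w,hh,5,p)[:,:],])); 
    cv2.imwrite(f'pics/raw_{n}.png',im)
    if n=='scene': r=crop(im,X,Y,w,hh,7,[])
cv2.imwrite('pics/f1.png',np.hstack(k)); cv2.imwrite('pics/f2.png',r)
E
```

```text
14.125 [ 0.42638772 -0.32821307  0.21277696]
```

View pics/f1.png

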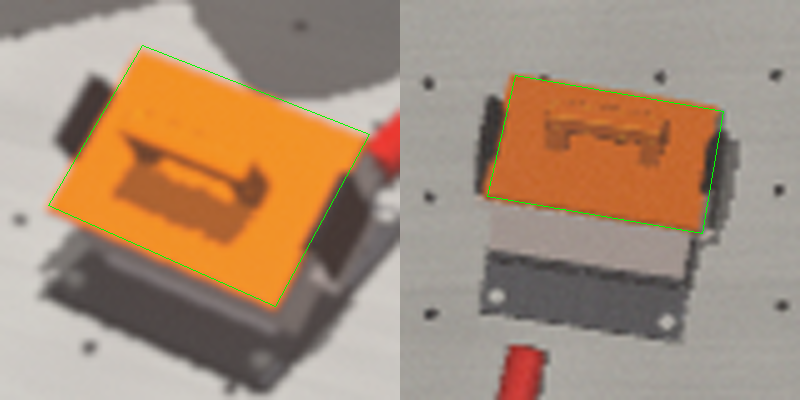

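View pics/f2.png

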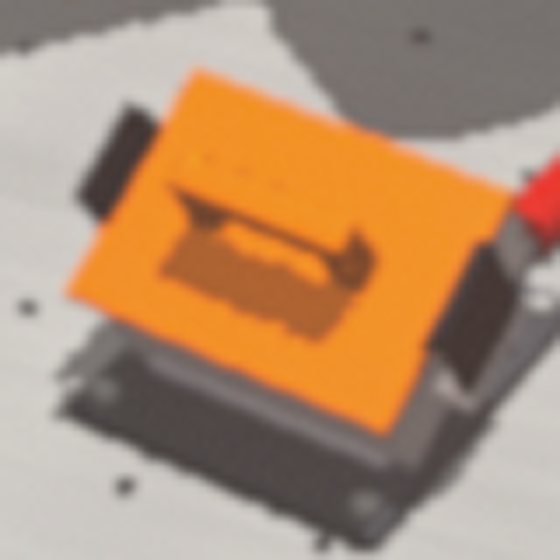

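```bash
python3 - <<'E'
from ov import *
np.set_printoptions(precision=4,suppress=True)
def corners(im,box):
    x0,y0,x1,y1=box; m=cv2.inRange(cv2.cvtColor(im,cv2.COLOR_BGR2HSV),(5,130,60),(22,255,255)); m[:y0]=0;m[y1:]=0;m[:,:x0]=0;m[:,x1:]=0
    m=cv2.morphologyEx(m,cv2.MORPH_CLOSE,np.ones((5,5)))
    return m
i1,c1=cam('scene');i2,c2=cam('top')
def quad(m):
    ct=max(cv2.findContours(m,0,1)[0],key=cv2.contourArea)
    a,q=cv2.minEnclosingTriangle(ct) if 0 else (0,cv2.approxPolyN(ct,4,ensure_convex=True) if hasattr(cv2,'approxPolyN') else cv2.approxPolyDP(cv2.convexHull(ct),6,True))
    return q.reshape(-1,2).astype(float)
q1=quad(corners(i1,(240,180,310,245)));q2=quad(corners(i2,(235,175,295,215)))
print(q1);print(q2)
C=np.array([.5125,-.038,.076]); a=np.radians(79);h=np.array([-np.sin(a),np.cos(a),0]);z=-h*.5+np.array([0,0,.866])
G=rim(C+.005*z,79,48,66);Q=[]
for g in G:
    p=[min(q,key=lambda v:np.linalg.norm(v-proj(c,g))) for q,c in((q1,c1),(q2,c2))]
    X,e=tri(c1,p[0],c2,p[1]);Q.append(X);print(X,e,'px resid',p[0]-proj(c1,g),p[1]-proj(c2,g))
Q=np.array(Q);y=(Q[0]+Q[3]-Q[1]-Q[2])/2;x=(Q[0]+Q[1]-Q[2]-Q[3])/2
print('ctr off home',(Q.mean(0)-C)@np.c_[h*.866+[0,0,.5],[np.cos(a),np.sin(a),0],z]*1000,np.linalg.norm(y),np.linalg.norm(x),'tilt x',np.degrees(np.arctan2(x[2],np.hypot(*x[:2]))),'tilt y',np.degrees(np.arctan2(y[2],np.hypot(*y[:2]))))
for n,i in(('scene',i1),('top',i2)):
    i0=cv2.imread(f'pics/{n}0.png'); X,Y=(238,178) if n=='scene' else (225,165)
    k=[crop(j,X,Y,80,80,5,[]) for j in(i0,i)]; cv2.imwrite(f'pics/cmp_{n}.png',np.hstack(k))
E
```

```text
[[312. 204.]
 [293. 240.]
 [247. 220.]
 [263. 187.]]
[[288. 186.]
 [284. 211.]
 [241. 204.]
 [247. 179.]]
[0.4861 0.0364 0.1059] 0.0015941213614516613 px resid [ 0.6305 -0.4755] [-0.9905  0.2293]
[ 0.4644 -0.0969  0.1039] 0.010358878973499564 px resid [-3.0616  0.4766] [-1.0909 -0.2616]
[ 0.5466 -0.1086  0.0552] 0.002662149321338645 px resid [-0.1632  1.391 ] [-1.2541 -0.8262]
[0.5706 0.0205 0.055 ] 7.761617743178377e-06 px resid [0.4972 1.2771] [-0.6761 -0.6386]
ctr off home [-1.6254  1.6923  5.5744] 0.13318135502029754 0.0980710407080505 tilt x 30.54885388810726 tilt y 0.3890702060672913
```

View pics/cmp_scene.png

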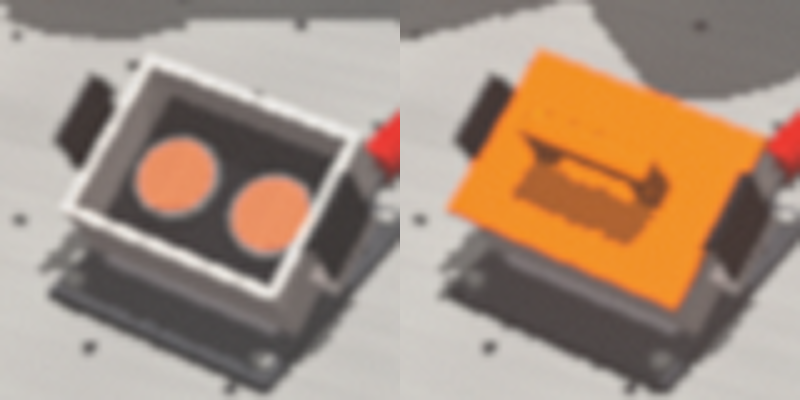

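View pics/cmp_top.png

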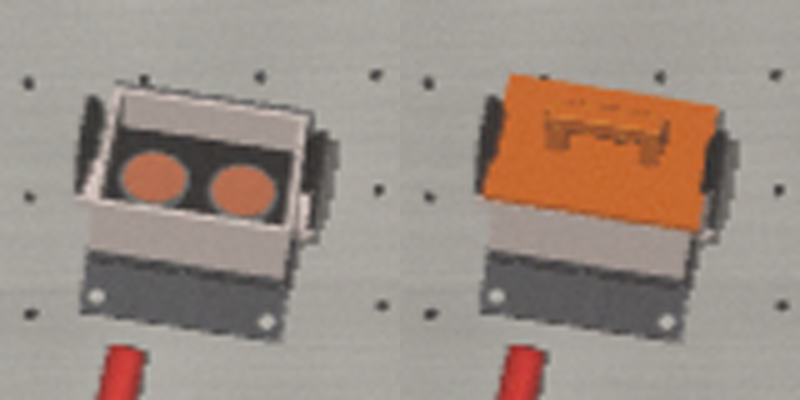

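```bash
python3 - <<'E'
from h import *
def prof(n,rows,x0,x1):
    for f in(f'pics/{n}0.png',f'pics/raw_{n}.png'):
        g=cv2.cvtColor(cv2.imread(f),cv2.COLOR_BGR2GRAY); print(n,f,[g[r,x0:x1].tolist() for r in rows])
prof('top',(188,192,196),237,247); prof('top',(190,196),286,296)
prof('scene',(200,204,208),246,260); prof('scene',(216,222,228),298,316)
E
```

```text
top pics/top0.png [[163, 166, 166, 159, 117, 62, 60, 56, 82, 149], [159, 162, 163, 148, 59, 58, 57, 84, 141, 166], [158, 160, 149, 89, 55, 59, 71, 126, 176, 155]]
top pics/raw_top.png [[161, 162, 162, 155, 120, 57, 57, 58, 70, 110], [158, 159, 160, 147, 60, 56, 57, 70, 109, 127], [156, 157, 146, 90, 60, 57, 74, 109, 125, 126]]
top pics/top0.png [[115, 106, 165, 168, 166, 168, 170, 168, 170, 167], [56, 55, 57, 72, 104, 99, 122, 167, 170, 167]]
top pics/raw_top.png [[124, 125, 105, 120, 163, 165, 162, 164, 162, 165], [62, 51, 55, 72, 102, 100, 119, 166, 164, 164]]
scene pics/scene0.png [[194, 196, 197, 196, 189, 152, 99, 65, 59, 59, 59, 59, 55, 65], [195, 193, 175, 134, 86, 62, 58, 58, 59, 57, 56, 79, 144, 204], [199, 198, 196, 182, 147, 99, 64, 55, 57, 89, 157, 200, 184, 140]]
scene pics/raw_scene.png [[198, 198, 199, 199, 190, 155, 100, 66, 60, 60, 59, 68, 102, 142], [197, 195, 178, 137, 87, 63, 61, 61, 60, 74, 115, 150, 161, 162], [202, 201, 198, 184, 149, 99, 69, 86, 129, 155, 162, 162, 161, 162]]
scene pics/scene0.png [[164, 135, 99, 126, 185, 190, 135, 81, 62, 59, 59, 72, 97, 110, 110, 134, 166, 180], [192, 213, 196, 133, 79, 62, 58, 59, 59, 59, 59, 60, 65, 84, 107, 119, 132, 141], [144, 97, 83, 69, 60, 58, 58, 58, 57, 67, 88, 103, 100, 99, 105, 102, 98, 121]]
scene pics/raw_scene.png [[163, 163, 163, 164, 161, 145, 103, 74, 66, 62, 61, 75, 99, 111, 111, 135, 168, 182], [163, 161, 143, 104, 75, 65, 62, 60, 61, 61, 61, 61, 65, 87, 108, 121, 134, 142], [126, 94, 82, 71, 62, 60, 60, 63, 60, 68, 89, 105, 103, 102, 105, 105, 100, 123]]
```

Both clips' outer edges sit at the same pixels as at the start, to under 0.1 px in both views. The flange top measures 5.6 mm out (5 expected), with a tilt of 30.5°. The lid is home and snapped in, so I'm handing in.

```bash
python3 - <<'E'
from cell import arm
import cv2,numpy as np
for n in('meter',(125,212,178,248)),('jar',(318,132,345,158)),('mount',(382,132,412,162)):
    x0,y0,x1,y1=n[1];a,b=[cv2.imread(f'pics/{f}.png').astype(float)[y0:y1,x0:x1] for f in('top0','raw_top')];print(n[0],abs(a-b).mean().round(2))
print(arm.job_done())
E
```

```text
meter 2.94
jar 2.87
mount 3.46
the job is handed in; nothing more can be done
None
```

The tub is closed: the middle-sized orange lid is on its mouth and both clips have snapped back. I handed the job in at about 14 s of the 40 s; no verdict was reported.

The moves only allow turns about the vertical, so I gripped the handle bar by its ends rather than across x as suggested. That let the lid swing to the 30° slope as it came down against the tub's high edge. I then pressed until the wrist force reached about 35 N with almost no travel left, let go and moved clear.

Last checks:
- **Lid position:** the flange top measured 5.6 mm out from the mouth, against 5 mm when home. It was within about 2 mm of my mouth estimate in x and y. The tilt was 30.5° and 0.4°, against 30° and 0°.
- **Clips:** their outer edges are where they were at the start, to under 0.1 px in both views.
- **Bystanders:** the meter, jar and mirror mount look the same as at the start in the top view, with only image noise between the pictures.
- **Disagreements:** the two cameras differed by 3–5 mm in places. One flange corner was picked badly (10 mm ray mismatch), so the lid position is only good to about 2 mm.

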